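# Close a vented cabinet's casement down to the first hole of its peg stay

## Task

The glazed casement in the end of the vented cabinet stands too far open, with the pin in the slot of its stay. Take the stay by its knob, lift it off the pin, draw the casement in and drop the first hole, the round one nearest the casement, over the pin, so that the stay lies level, fully down on the pin's shoulder; then let go. The pin can sit anywhere along its short track, so feel for the hole with the bar resting lightly on the pin instead of forcing it down, and leave the things standing around undisturbed.

Things in the scene. Friction and masses are not known exactly. Their poses are not given: they have to be found in the camera images.
- cabinet: Vented bench cabinet, fixed: dark steel box with a white roof, 320 mm (its x) by 400 mm (its y) by 212 mm high; origin at the centre of its underside, z up. The casement is in its +y end. An aluminium duct collar 112 mm across stands 55 mm high on the roof at (50, -125) mm.
- track (a point): Middle of the pin's track on the roof, at (10, 170) mm in the cabinet's frame and 222 mm above the bench, the height of the pin's shoulder. The upright steel pin is clamped somewhere up to 11 mm from here along the cabinet's y, either way: not measured, to be felt. It is 9 mm in diameter, rises 11 mm above a shoulder 18 mm across on which the stay rests, and has a 1 mm chamfer.
- casement (a joint): Angle of the casement, rad: 0 shut, growing as it swings out (clockwise seen from above), at most 1.35. Hinge axis upright at (140, 206) mm in the cabinet's frame; shut, it extends 285 mm from there along the cabinet's -x. The hinge is stiff (0.18 N m) and holds it where it is left. With the pin at mid track it stands at about 0.22 rad on the first hole, 0.50 on the second.
- stay (a joint): Tilt of the stay about its pivot on the casement, rad: 0 when level (seated on the pin's shoulder), positive as the knob end is lifted, at most 0.9; tilted 0.1 it clears the pin at the slot, 0.17 at the first hole. It falls by its weight when let go, and also swings freely sideways about the pivot.
- pivot (a point): Pivot of the stay on the casement's top rail, at the bar's mid thickness: 150 mm from the hinge axis along the casement, 224 mm above the bench. Its x axis runs along the bar to the knob.
- knob (a point): Centre of the steel knob at the free end of the stay, the part to grasp: an upright cylinder 18 mm in diameter and 28 mm high (this point half-way up, 24 mm above the bar's top face, 250 mm above the bench when seated) on a 10 mm long neck 13 mm in diameter; 200 mm from the pivot along the bar. Its x axis runs along the bar away from the pivot, its z axis is up when the stay is level.
- hole1 (a point): Centre of the stay's first hole, at the bar's underside, to be dropped over the pin. The stay is a steel bar 26 mm wide, 4 mm thick, about 0.16 kg. From the pivot along it: first hole 70 mm, second hole 108 mm (both round, 11 mm), slot 128 to 168 mm (14 mm wide), knob 200 mm. By the lever, a push on the knob bears 2.9 times as hard on the pin under the first hole.
- jar: small glass jar with a red cap on the cabinet's roof, 42 mm across, 55 mm high; origin at the centre of its underside; leave it
- screwdriver: screwdriver with a black grip, about 150 mm long lying on the cabinet's roof; origin near its middle; leave it
- stopper: white plastic stopper on the cabinet's roof, 28 mm across, 20 mm high; origin at the centre of its underside; leave it
- flask: conical glass flask with a red cap on the bench, 84 mm across the foot, 124 mm high; origin at the centre of its underside; leave it
- beaker: glass beaker on the bench, 72 mm across, 95 mm high; origin at the centre of its underside; leave it
- wrench: steel spanner about 160 mm long lying on the bench; origin near its middle; leave it

How it is judged:
By the outcome, as a careful person would: the job done as asked, in the order asked, and still so for the second after the job is handed in, with the robot touching nothing.
It also fails if it takes over 72 s, if anything falls off the work surface, if the arm or the gripper's body presses on something with over 40 N, if the wrist force passes 120 N, or if a joint passes its speed limit or range.

## Robot

A 7-joint arm with a two-finger parallel gripper is mounted at the origin on the work surface. World frame = base frame: x ahead of the robot, y to its left, z up, the work surface at z = 0. Lengths are in m, angles in rad, forces in N, time in s.
With the tool pointing down it reaches from about 0.4 to 0.85 m from the base axis. Payload 10.4 kg.
Tool frame: the origin (TCP) lies on the centre line of the jaws, within the pads' length; the fingertips stand 14 mm ahead of it and the grasp point (between the pads) lies 5 mm behind it (manip.tip_reach is the distance from the TCP to the fingertips, in m); z points along the fingers, y is the line along which they close (so a half turn about z gives the same grasp; the last joint's range is limited). The gripper opens to 85 mm and grips with 20 to 120 N. Pads are 22 mm wide; open, the fingers measure 114 mm over their backs; the gripper's body (76 mm by 85 mm) begins 54 mm behind the grasp point. The pads swing forward as they close: fully open they stand 13 mm farther back than shut.
Start: joints at [1.287, 0.332, -0.065, 1.46, 0.022, 1.35, -0.088], TCP at [0.161, -0.604, 0.245] pointing down, gripper open.
Joint ranges: [-2.6, 2.6], [-0.5, 2.12], [-1.47, 1.34], [0.16, 2.42], [-1.27, 4.41], [0.06, 2.06], [-2.6, 2.6]. Speed limits (rad/s): [2.22, 2.22, 2.79, 2.79, 3.14, 3.14, 3.14].

## Interface

Orientations are given as a unit quaternion [x, y, z, w].
In Python, from workcell import manip gives the robot as it stands.
- The arm moves only by the shell command python3 -m pendant 'ROWS' [FORCE]. ROWS is JSON, a list of rows, each a list of 7 numbers: the shift along the tool's x, y, z in units of 50 mm (1.0 is 50 mm), then the turn, a rotation vector about the tool's x, y, z in units of 8 degrees (1.0 is 8 degrees), then the opening, from -1 (shut) to 1 (fully open), so that 0 is half open. In form: [[dx, dy, dz, ax, ay, az, jaw], ...]. A call has exactly 10 rows; each row is the pose to reach, as a shift and turn from the pose commanded when the call began, along the tool's axes at that moment; what a row does not reach only later rows make up. A row lasts 1/8 s, in which the tool goes at most 62.5 mm and 10.7 degrees, less where a joint would pass 70% of its speed; a pose out of reach is approached as far as the arm can. A call with a gripper value outside its range is refused whole. The fingers move at their own pace and stop on an object; FORCE is the grip in N (left out, the last holds). Time passes only in rows, so rows that repeat a pose let the fingers close, or fill a call up. It gives the time, the measured TCP pose, the force, the opening and the grip force at its end, in the units of the state.
- manip.get_obs(): the state, without advancing time (a new reading comes with each control period).
- manip.camera(name): name is "scene" or "top" or "wrist"; returns (picture, depth): 420x560x3 uint8, red, green, blue; 420x560 float32, m along the optical axis (not along the pixel's ray), 0 where there is no reading.
- manip.get_calibration(name): a dict with "fx", "fy", "cx", "cy" (pixels), "xyz" and "orientation" of the camera in the world. Camera axes: x right, y up, looking along -z (the intrinsics and any distortion apply to the point x, -y, -z); pixel columns grow to the right and rows downward; lengths in m; the calibration is good to about 2 mm. A picture is of the moment at which its call begins: read the wrist's pose just before it. get_calibration takes no time and is no camera call; for the wrist camera it gives the pose at the moment of the call.
- manip.hand_in(): hands the job in; it is judged then, once.
Trained networks look in the newest picture that a camera, given by its name, has taken for a name from the list of things; names that differ only in an ending like _2 or _b are one class to them, and where a whole thing is asked for, a point or a joint stands for the part that bears it (a point fixed in the world has none). Each returns a list of dicts, best first, with "p" (0 to 1); they miss things now and then, are a little off and sometimes report something else, mostly with a low value. They report only what shows in the picture. A call takes as long as a camera call.
- manip.find_in(thing, camera): "box" ([left, top, right, bottom] in pixels, round what is visible of it).
- manip.trace(thing, camera): "pixels" (420x560 bool, what is visible of it) and "box" ([left, top, right, bottom] in pixels, round what is visible of it).
- manip.tip_of(thing, camera): "pixel" ([column, row] in pixels: a listed point, or the origin of a listed thing).
The state is a dict: "clock": time; "joint_pos": joint angles; "joint_velocities": joint speeds; "tau": joint torques, N m; "position": TCP position; "ee_rot": TCP orientation; "ft_force": force on the tool from outside, world axes, zero at the start; "torque": the same for the moment, N m; "grip_width": opening from 0.0 (shut) to 1.0 (fully open); "grasp_force": force on a finger pad.
Only numpy, scipy, OpenCV 4.12 (cv2) and the standard library are available. Lean on these libraries where they do the work, as an engineer would, in place of code of your own. Each camera call takes 0.05 s, during which the arm holds its last target. There are 200 camera calls.

## Working session

There is one attempt and no reset: what is moved stays moved. The work goes in short steps, Python scripts to look and compute and a shell command to move; the robot and the scene stay as the last step left them, time stands still between calls to the robot, and variables do not carry over. Pictures are saved under pics/ and viewed, at most 10 in all, crops included, and the job is handed in when it is done.

```bash
mkdir -p pics; cat > h.py <<'E'
import numpy as np,cv2
from scipy.spatial.transform import Rotation as R
from workcell import manip
def px2w(cam,px,depth=None,z=None,cal=None):
    c=cal or manip.get_calibration(cam)
    d=np.array([(px[0]-c['cx'])/c['fx'],-(px[1]-c['cy'])/c['fy'],-1.])
    r=R.from_quat(c['orientation']).apply(d);o=np.array(c['xyz'])
    s=depth if z is None else (z-o[2])/r[2]
    return o+s*r
def save(n,im): cv2.imwrite('pics/'+n,cv2.cvtColor(im,cv2.COLOR_RGB2BGR))
E
python3 - <<'E'
from h import *
o=manip.get_obs();print({k:np.round(v,3) for k,v in o.items() if k in('clock','position','ee_rot','ft_force','grip_width')})
for cam in('top','scene'):
    im,d=manip.camera(cam);save(cam+'0.png',im);c=manip.get_calibration(cam);print(cam,{k:c[k] for k in c})
    for t,z in(('knob',.25),('pivot',.224),('hole1',.222),('track',.222),('cabinet',0)):
        r=manip.tip_of(t,cam)
        for x in r[:2]:
            u,v=map(int,x['pixel']);print(cam,t,round(x['p'],2),np.round(x['pixel'],1),'d',np.round(px2w(cam,x['pixel'],depth=d[v,u]),3),'z',np.round(px2w(cam,x['pixel'],z=z),3))
E
```

```text
{'clock': np.float64(0.0), 'position': array([ 0.161, -0.604,  0.244]), 'ee_rot': array([ 0.992,  0.13 , -0.   , -0.001]), 'ft_force': array([-0.54 ,  0.228, -0.671]), 'grip_width': np.float64(1.001)}
top {'fx': 429.2960277641344, 'fy': 429.2960277641344, 'cx': 275.860387948686, 'cy': 201.37884572109124, 'xyz': array([0.51984681, 0.078888  , 1.39292209]), 'orientation': array([-0.0244017 ,  0.02023963,  0.71587369, -0.69750969])}
top knob 0.97 [292.9 226.1] d [0.525 0.04  0.227] z [0.525 0.041 0.25 ]
top pivot 0.73 [219.3 230.3] d [0.519 0.24  0.231] z [0.519 0.241 0.224]
top hole1 0.81 [247.3 230.5] d [ 0.516  0.181 -0.005] z [0.517 0.165 0.222]
top track 0.59 [280.  226.4] d [0.525 0.075 0.228] z [0.525 0.075 0.222]
top track 0.31 [409.5 194.7] d [ 0.614 -0.331  0.058] z [ 0.603 -0.28   0.222]
scene {'fx': 440.2011677885239, 'fy': 440.2011677885239, 'cx': 276.8288648332567, 'cy': 208.52333923524264, 'xyz': array([ 1.25509369, -0.44381251,  0.80235635]), 'orientation': array([0.40839746, 0.20307348, 0.37554662, 0.80680692])}
scene knob 0.78 [239.6 184.1] d [0.526 0.03  0.252] z [0.522 0.032 0.25 ]
scene knob 0.31 [367.  201.7] d [0.556 0.473 0.015] z [0.765 0.2   0.25 ]
scene pivot 0.64 [300.  163.2] d [0.515 0.228 0.228] z [0.51  0.233 0.224]
scene hole1 0.56 [283.7 178.5] d [ 0.26   0.384 -0.002] z [0.537 0.154 0.222]
scene track 0.95 [256.1 181.6] d [0.507 0.09  0.225] z [0.503 0.093 0.222]
scene track 0.35 [264.2 232.7] d [ 0.664 -0.008  0.212] z [ 0.674 -0.016  0.222]
```

View pics/top0.png

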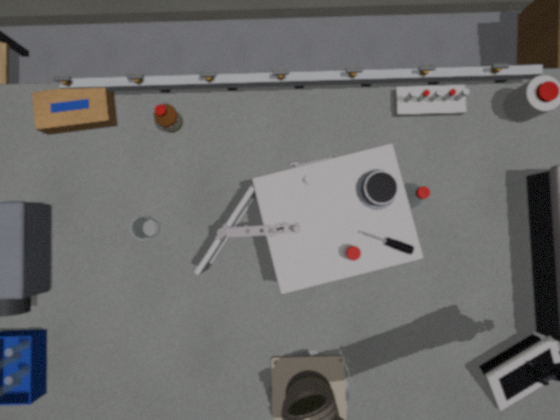

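View pics/scene0.png

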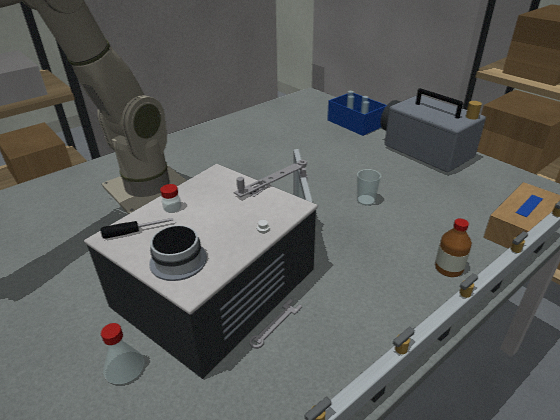

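```bash
cat >> h.py <<'E'
def cab():
    c=dict(np.load('cab.npz'));return c['o'],float(c['a'])
def c2w(p):
    o,a=cab();return o+np.array([[np.cos(a),-np.sin(a)],[np.sin(a),np.cos(a)]])@np.array(p)
def pivot(th): # world; shut along -x from hinge, clockwise from above when opening: -x -> +y
    return c2w([.140-.150*np.cos(th),.206+.150*np.sin(th)])
E
python3 - <<'E'
from h import *
im,d=manip.camera('top');c=manip.get_calibration('top')
v,u=np.mgrid[0:420,0:560]
P=np.stack([(u-c['cx'])/c['fx']*d,-(v-c['cy'])/c['fy']*d,-d],-1)
W=R.from_quat(c['orientation']).apply(P.reshape(-1,3))+c['xyz'];W=W.reshape(420,560,3)
m=(abs(W[...,2]-.212)<.012)&(d>0);m[:, :245]=0;m[:130]=0;m[310:]=0;m[:,440:]=0
m=cv2.morphologyEx(m.astype(np.uint8),cv2.MORPH_OPEN,np.ones((9,9)))
n,l,s,_=cv2.connectedComponentsWithStats(m);k=1+np.argmax(s[1:,4]);m=l==k
pts=W[m][:,:2].astype(np.float32);r=cv2.minAreaRect(pts);print(r,np.median(W[m][:,2]))
b=cv2.boxPoints(r);print(b)
o=np.array(r[0]);
# y axis: edge direction closest to +y of length .4
e=[b[1]-b[0],b[2]-b[1]];L=max(e,key=np.linalg.norm);L=L if L[1]>0 else -L
a=np.arctan2(L[1],L[0])-np.pi/2;print('yaw',a,'o',o);np.savez('cab.npz',o=o,a=a)
print('track',c2w([.01,.17]),'hinge',c2w([.14,.206]))
for th in(.1,.22,.5,.6,.7,.8,.9): 
    p=pivot(th);print(th,p,np.linalg.norm(p-c2w([.01,.17])))
cr=im[130:310,180:440];save('crop.png',cv2.resize(cr,None,fx=3,fy=3,interpolation=cv2.INTER_CUBIC))
for t in('jar','screwdriver','stopper'):
    x=manip.tip_of(t,'top')[0];print(t,x['p'],px2w('top',x['pixel'],z=.212))
E
```

```text
((0.5457589626312256, -0.08128434419631958), (0.33069276809692383, 0.4047965109348297), 12.678515434265137) 0.2118990498700608
[[ 0.3400218   0.07988854]
 [ 0.42886668 -0.3150378 ]
 [ 0.75149614 -0.24245723]
 [ 0.66265124  0.1524691 ]]
yaw 0.22128177 o [ 0.54575896 -0.08128434]
track [0.51820348 0.08676534] hinge [0.63713239 0.15041999]
0.1 [0.48823423 0.13227229] 0.05448888376488123
0.22 [0.48713251 0.15022772] 0.07066030997228763
0.5 [0.49292106 0.19168852] 0.10792625215025696
0.6 [0.49776149 0.20587946] 0.12085549110896412
0.7 [0.50399447 0.21951627] 0.13350919712915663
0.8 [0.51155773 0.23246269] 0.14584883995827794
0.9 [0.52037568 0.24458936] 0.15783897446898498
jar 0.76 [ 0.44737736 -0.10660062  0.212     ]
screwdriver 0.63 [ 0.48258255 -0.21016921  0.212     ]
stopper 0.42 [ 0.66043733 -0.01262792  0.212     ]
```

View pics/crop.png

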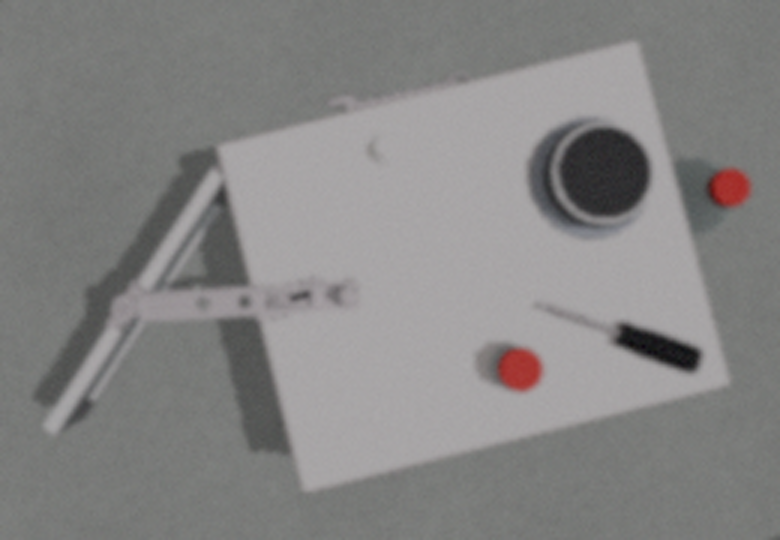

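```bash
cat >> h.py <<'E'
def rows(x,y,z,pdeg,tilt=0.):
    """shift/turn units from measured pose to target. pdeg: heading of tool x; tilt rad: lift of knob end"""
    o=manip.get_obs();R0=R.from_quat(o['ee_rot']);p=np.radians(pdeg)
    Rt=R.from_matrix(np.array([[np.cos(p),np.sin(p),0],[np.sin(p),-np.cos(p),0],[0,0,-1]]))*R.from_rotvec([0,-tilt,0])
    s=R0.inv().apply(np.array([x,y,z])-o['position'])/.05
    t=np.degrees((R0.inv()*Rt).as_rotvec())/8
    return np.round(np.r_[s,t],3)
def st():
    o=manip.get_obs();X=R.from_quat(o['ee_rot']).as_matrix()[:,0]
    print('t',round(o['clock'],2),'pos',np.round(o['position'],4),'p',round(np.degrees(np.arctan2(X[1],X[0])),2),'tilt',round(-np.arcsin(X[2]),3),'F',np.round(o['ft_force'],2),'w',round(o['grip_width'],3),'gf',round(o['grasp_force'],1))
E
python3 - <<'E'
from h import *
st();print(rows(.34,-.28,.4,54));print(rows(.524,.041,.40,92))
E
```

```text
t 0.8 pos [ 0.1612 -0.6039  0.2454] p 14.94 tilt -0.0 F [-0.56  0.14  0.21] w 1.002 gf 0.0
[ 5.126e+00 -5.336e+00 -3.093e+00  1.000e-03  0.000e+00 -4.882e+00]
[ 1.0337e+01 -1.0589e+01 -3.0940e+00  1.0000e-03  0.0000e+00 -9.6320e+00]
```

```bash
python3 -m pendant '[[0,0,-1,0,0,0,1],[0,0,-2.2,0,0,0,1],[0.4,-0.4,-3.1,0,0,-0.4,1],[1.1,-1.1,-3.1,0,0,-1.1,1],[1.9,-1.9,-3.1,0,0,-1.9,1],[2.7,-2.7,-3.1,0,0,-2.6,1],[3.4,-3.5,-3.1,0,0,-3.3,1],[4.1,-4.2,-3.1,0,0,-3.9,1],[4.7,-4.9,-3.1,0,0,-4.5,1],[5.1,-5.3,-3.1,0,0,-4.9,1]]'; python3 -c "
from h import *
st();print(rows(.524,.041,.40,92))"
```

```text
clock: 2.05
position: [0.3401, -0.2802, 0.4008]
ee_rot: [0.89, 0.457, 0.0, 0.001]
ft_force: [-0.3, 0.0, 0.6]
grip_width: 0.999
grasp_force: 0.0
t 2.05 pos [ 0.3401 -0.2802  0.4008] p 54.37 tilt 0.0 F [-0.34  0.02  0.62] w 0.999 gf 0.0
[ 7.364e+00 -7.530e-01  1.100e-02  6.000e-03  6.000e-03 -4.703e+00]
```

```bash
python3 -m pendant '[[0.8,-0.1,0,0,0,-0.5,0.5],[1.6,-0.2,0,0,0,-1,0.2],[2.4,-0.3,0,0,0,-1.5,0.2],[3.2,-0.35,0,0,0,-2,0.2],[4,-0.4,0,0,0,-2.6,0.2],[4.8,-0.5,0,0,0,-3.2,0.2],[5.6,-0.6,0,0,0,-3.7,0.2],[6.4,-0.65,0,0,0,-4.2,0.2],[7.1,-0.7,0,0,0,-4.6,0.2],[7.36,-0.75,0,0,0,-4.7,0.2]]'; python3 - <<'E'
from h import *
st()
c=manip.get_calibration('wrist')
im,d=manip.camera('wrist');save('w1.png',im);print(c['xyz'])
for t,z in(('knob',.25),('pivot',.224),('hole1',.222),('track',.222)):
    for x in manip.tip_of(t,'wrist')[:2]:
        u,v=map(int,x['pixel']);print(t,round(x['p'],2),np.round(x['pixel'],1),np.round(px2w('',x['pixel'],depth=d[v,u],cal=c),4),np.round(px2w('',x['pixel'],z=z,cal=c),4))
E
```

```text
clock: 3.3
position: [0.5251, 0.0393, 0.3999]
ee_rot: [0.696, 0.719, 0.0, -0.001]
ft_force: [-0.2, -0.0, -1.0]
grip_width: 0.599
grasp_force: 0.0
t 3.3 pos [0.5251 0.0393 0.3999] p 91.86 tilt -0.001 F [-0.17 -0.04 -0.99] w 0.599 gf 0.0
[0.52319763 0.11685335 0.52824921]
knob 0.65 [269.1 196.6] [0.5195 0.0385 0.2635] [0.5193 0.0345 0.25  ]
hole1 0.67 [268.2  39.8] [5.086e-01 1.925e-01 1.000e-04] [0.5147 0.1607 0.222 ]
track 0.83 [271. 131.] [0.519  0.087  0.2214] [0.519  0.0871 0.222 ]
```

View pics/w1.png

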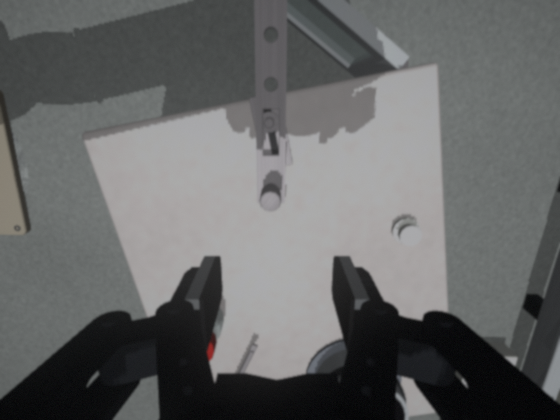

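```bash
python3 -c "
from h import *
print(rows(.520,.037,.247,91.3))"
```

```text
[ 0.011 -0.085  3.067 -0.     0.005  0.038]
```

```bash
python3 -m pendant '[[0,-0.08,0.6,0,0,0,0.2],[0,-0.08,1.2,0,0,0,0.2],[0,-0.08,1.8,0,0,0,0.2],[0,-0.08,2.3,0,0,0,0.2],[0,-0.08,2.7,0,0,0,0.2],[0,-0.08,2.95,0,0,0,0.2],[0,-0.08,3.06,0,0,0,0.2],[0,-0.08,3.06,0,0,0,-0.3],[0,-0.08,3.06,0,0,0,-0.3],[0,-0.08,3.06,0,0,0,-0.3]]' 25; python3 - <<'E'
from h import *
st()
c=manip.get_calibration('wrist')
im,d=manip.camera('wrist');save('w2.png',im)
for t,z in(('knob',.25),('track',.222)):
    for x in manip.tip_of(t,'wrist')[:2]:
        u,v=map(int,x['pixel']);print(t,round(x['p'],2),np.round(x['pixel'],1),np.round(px2w('',x['pixel'],depth=d[v,u],cal=c),4),np.round(px2w('',x['pixel'],z=z,cal=c),4))
E
```

```text
clock: 4.8
position: [0.5206, 0.0381, 0.2478]
ee_rot: [0.696, 0.718, 0.0, 0.0]
ft_force: [-0.2, 0.2, 0.8]
grip_width: 0.35
grasp_force: 0.0
t 4.8 pos [0.5206 0.0381 0.2478] p 91.74 tilt 0.0 F [-0.24  0.17  0.81] w 0.35 gf 0.0
knob 0.92 [271.5 297.4] [0.519  0.0423 0.2641] [0.5191 0.0331 0.25  ]
track 0.58 [274.  163.3] [0.5185 0.0858 0.2212] [0.5185 0.086  0.222 ]
```

View pics/w2.png

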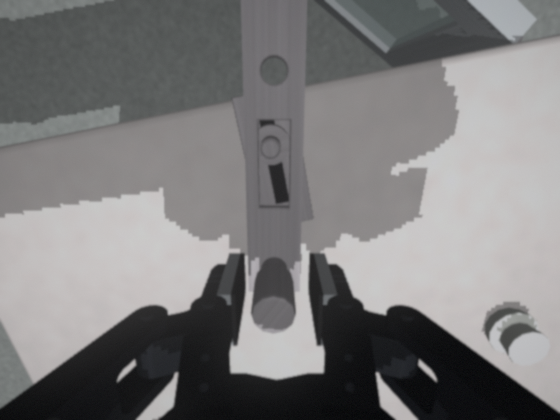

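```bash
python3 - <<'E'
from h import *
for n,p,z in(('pin',(271,145),.233),('knobtop',(274,313),.264),('hole2',(274,70),.226),('slotL',(275,120),.226),('slotR',(275,207),.226)): print(n,np.round(px2w('wrist',p,z=z),4))
o,a=cab();c,s=np.cos(a),np.sin(a)
print('pin cab',np.array([[c,s],[-s,c]])@(px2w('wrist',(271,145),z=.233)[:2]-o))
E
python3 -m pendant '[[0,0,0,0,0,0,-0.6],[0,0,0,0,0,0,-0.9],[0,0,0,0,0,0,-0.9],[0,0,0,0,0,0,-0.9],[0,0,0,0,0,0,-0.9],[0,0,0,0,0,0,-0.9],[0,0,0,0,0,0,-0.9],[0,0,0,0,0,0,-0.9],[0,0,0,0,0,0,-0.9],[0,0,0,0,0,0,-0.9]]' 60
```

```text
pin [0.5169 0.0959 0.233 ]
knobtop [0.5201 0.0355 0.264 ]
hole2 [0.5173 0.1257 0.226 ]
slotL [0.5183 0.1057 0.226 ]
slotR [0.5194 0.0662 0.226 ]
pin cab [0.01073372 0.17919268]
clock: 6.2
position: [0.5205, 0.038, 0.2474]
ee_rot: [0.696, 0.718, 0.0, 0.0]
ft_force: [-0.3, -0.9, 5.8]
grip_width: 0.188
grasp_force: 58.5
```

```bash
cat >> h.py <<'E'
from scipy.optimize import brentq
PIN=c2w([.0105,.179])
def thpin(L,pin=PIN): return brentq(lambda t:np.linalg.norm(pivot(t)-pin)-L,.0,1.3)
def tgt(th,tilt,pin=PIN,L=.1975,H=.0234,side=0.):
    """TCP xyz, heading with bar over pin"""
    pv=pivot(th);u=(pin-pv)/np.linalg.norm(pin-pv)
    e=L*np.cos(tilt)-H*np.sin(tilt);z=.224+L*np.sin(tilt)+H*np.cos(tilt)
    xy=pv+e*u+side*np.array([-u[1],u[0]]);return *xy,z,np.degrees(np.arctan2(-u[1],-u[0])),tilt
E
python3 - <<'E'
from h import *
st();th1=thpin(.07);print('pin',PIN,'th1',th1,'knob model now',tgt(.825,0))
for t in(.06,.12,.18,.22): print(t,rows(*tgt(.825,t)))
for th in np.linspace(.825,th1,11)[1:]: print(round(th,3),np.round(tgt(th,.22),4))
E
```

```text
t 6.2 pos [0.5205 0.038  0.2474] p 91.74 tilt 0.0 F [-0.28 -0.87  5.75] w 0.188 gf 58.5
pin [0.51671596 0.09565563] th1 0.2799607470778849 knob model now (np.float64(0.5179775133970795), np.float64(0.03812355486644775), np.float64(0.2474), np.float64(91.25616694916016), 0)
0.06 [ 0.039 -0.049 -0.236  0.004 -0.429  0.061]
0.12 [ 0.088 -0.049 -0.469  0.006 -0.859  0.061]
0.18 [ 0.151 -0.048 -0.699  0.007 -1.288  0.061]
0.22 [ 0.201 -0.048 -0.85   0.009 -1.575  0.061]
0.77 [5.19800e-01 4.14000e-02 2.89900e-01 9.32361e+01 2.20000e-01]
0.716 [5.22300e-01 3.48000e-02 2.89900e-01 9.52606e+01 2.20000e-01]
0.661 [5.25400e-01 2.82000e-02 2.89900e-01 9.73377e+01 2.20000e-01]
0.607 [5.29000e-01 2.18000e-02 2.89900e-01 9.94779e+01 2.20000e-01]
0.552 [5.333000e-01 1.550000e-02 2.899000e-01 1.016943e+02 2.200000e-01]
0.498 [5.382000e-01 9.300000e-03 2.899000e-01 1.040041e+02 2.200000e-01]
0.443 [5.439000e-01 3.500000e-03 2.899000e-01 1.064297e+02 2.200000e-01]
0.389 [ 5.503000e-01 -2.000000e-03  2.899000e-01  1.090015e+02  2.200000e-01]
0.334 [ 5.577000e-01 -6.900000e-03  2.899000e-01  1.117612e+02  2.200000e-01]
0.28 [ 5.660000e-01 -1.120000e-02  2.899000e-01  1.147673e+02  2.200000e-01]
```

```bash
python3 -m pendant '[[0.01,0,-0.1,0,-0.18,0,-0.9],[0.03,0,-0.2,0,-0.36,0,-0.9],[0.05,0,-0.3,0,-0.55,0,-0.9],[0.07,0,-0.4,0,-0.73,0,-0.9],[0.09,0,-0.5,0,-0.92,0,-0.9],[0.12,0,-0.6,0,-1.1,0,-0.9],[0.15,0,-0.7,0,-1.29,0,-0.9],[0.18,0,-0.78,0,-1.44,0,-0.9],[0.2,0,-0.85,0,-1.57,0,-0.9],[0.2,0,-0.85,0,-1.57,0,-0.9]]'; python3 - <<'E'
from h import *
st()
th1=thpin(.07)
for th in np.linspace(.825,th1,11)[1:]: print(round(th,3),rows(*tgt(th,.22)))
c=manip.get_calibration('wrist')
im,d=manip.camera('wrist');save('w3.png',im)
E
```

```text
clock: 7.45
position: [0.5201, 0.0486, 0.2899]
ee_rot: [0.692, 0.714, -0.076, 0.079]
ft_force: [-0.5, 0.3, -0.7]
grip_width: 0.193
grasp_force: 58.5
t 7.45 pos [0.5201 0.0486 0.2899] p 91.79 tilt 0.219 F [-0.46  0.3  -0.7 ] w 0.193 gf 58.5
0.77 [-0.14  -0.011  0.031 -0.038 -0.005 -0.176]
0.716 [-0.271  0.035  0.06  -0.093 -0.005 -0.423]
0.661 [-0.4    0.093  0.089 -0.149 -0.005 -0.677]
0.607 [-0.529  0.162  0.117 -0.208 -0.005 -0.938]
0.552 [-0.655  0.243  0.145 -0.268 -0.005 -1.208]
0.498 [-0.777  0.338  0.173 -0.331 -0.005 -1.49 ]
0.443 [-0.894  0.447  0.199 -0.397 -0.005 -1.786]
0.389 [-1.005  0.572  0.224 -0.467 -0.005 -2.1  ]
0.334 [-1.106  0.715  0.246 -0.542 -0.005 -2.436]
0.28 [-1.194  0.88   0.266 -0.624 -0.005 -2.803]
```

View pics/w3.png

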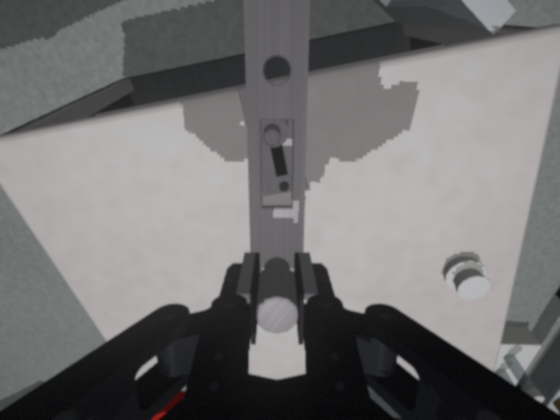

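```bash
python3 -m pendant '[[-0.14,0,0.03,-0.04,0,-0.18,-0.9],[-0.27,0.03,0.06,-0.09,0,-0.42,-0.9],[-0.4,0.09,0.09,-0.15,0,-0.68,-0.9],[-0.53,0.16,0.12,-0.21,0,-0.94,-0.9],[-0.65,0.24,0.145,-0.27,0,-1.21,-0.9],[-0.78,0.34,0.17,-0.33,0,-1.49,-0.9],[-0.89,0.45,0.2,-0.4,0,-1.79,-0.9],[-1,0.57,0.225,-0.47,0,-2.1,-0.9],[-1.06,0.65,0.235,-0.51,0,-2.3,-0.9],[-1.08,0.68,0.24,-0.53,0,-2.35,-0.9]]'; python3 - <<'E'
from h import *
st()
print('th1',thpin(.07))
print(rows(*tgt(thpin(.07),.22)))
c=manip.get_calibration('wrist')
im,d=manip.camera('wrist');save('w4.png',im)
im,d=manip.camera('top')
for t,z in(('pivot',.224),('hole1',.236),('knob',.29)):
    for x in manip.tip_of(t,'top')[:1]: print(t,x['p'],px2w('top',x['pixel'],z=z))
E
```

```text
clock: 8.75
position: [0.5557, -0.0063, 0.2896]
ee_rot: [0.563, 0.819, -0.062, 0.09]
ft_force: [0.1, 1.7, -1.5]
grip_width: 0.19
grasp_force: 58.5
t 8.75 pos [ 0.5557 -0.0063  0.2896] p 111.01 tilt 0.219 F [ 0.05  1.65 -1.47] w 0.19 gf 58.5
th1 0.2799607470778849
[-0.162  0.157  0.029 -0.098 -0.008 -0.459]
pivot 0.68 [0.48550703 0.16676218 0.224     ]
hole1 0.52 [0.51052856 0.10399067 0.236     ]
```

View pics/w4.png

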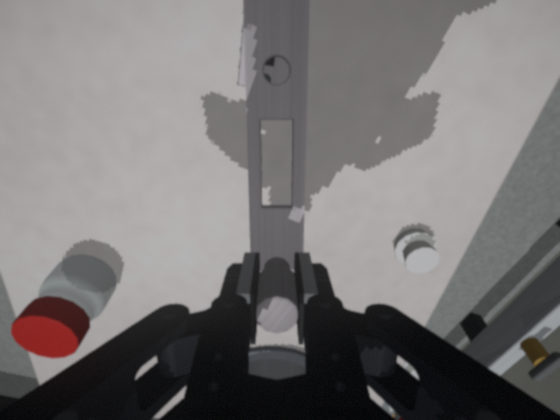

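```bash
python3 - <<'E'
from h import *
print(rows(*tgt(thpin(.074),.22)))
a=rows(*tgt(thpin(.074),.18));print(a)
E
```

```text
[-0.087  0.084  0.018 -0.05  -0.002 -0.253]
[-0.103  0.086  0.177 -0.045  0.284 -0.254]
```

```bash
python3 -m pendant '[[-0.04,0.04,0.01,-0.02,0,-0.12,-0.9],[-0.087,0.084,0.018,-0.05,0,-0.25,-0.9],[-0.095,0.085,0.1,-0.05,0.14,-0.25,-0.9],[-0.103,0.086,0.177,-0.05,0.284,-0.25,-0.9],[-0.103,0.086,0.177,-0.05,0.284,-0.25,-0.9],[-0.103,0.086,0.177,-0.05,0.284,-0.25,-0.9],[-0.103,0.086,0.177,-0.05,0.284,-0.25,-0.9],[-0.103,0.086,0.177,-0.05,0.284,-0.25,-0.9],[-0.103,0.086,0.177,-0.05,0.284,-0.25,-0.9],[-0.103,0.086,0.177,-0.05,0.284,-0.25,-0.9]]'; python3 - <<'E'
from h import *
st()
for t in(.17,.16,.15):print(t,rows(*tgt(thpin(.074),t)))
E
```

```text
clock: 10.25
position: [0.5623, -0.0112, 0.2824]
ee_rot: [0.549, 0.831, -0.049, 0.075]
ft_force: [1.6, -1.3, 0.4]
grip_width: 0.194
grasp_force: 58.6
t 10.25 pos [ 0.5623 -0.0112  0.2824] p 113.04 tilt 0.18 F [ 1.56 -1.32  0.42] w 0.194 gf 58.6
0.17 [-0.003 -0.002  0.04   0.006  0.072 -0.003]
0.16 [-0.007 -0.002  0.079  0.006  0.143 -0.003]
0.15 [-0.011 -0.002  0.119  0.006  0.215 -0.003]
```

```bash
python3 -m pendant '[[0,0,0.02,0,0.036,0,-0.9],[-0.003,0,0.04,0,0.072,0,-0.9],[-0.003,0,0.04,0,0.072,0,-0.9],[-0.003,0,0.04,0,0.072,0,-0.9],[-0.003,0,0.04,0,0.072,0,-0.9],[-0.003,0,0.04,0,0.072,0,-0.9],[-0.003,0,0.04,0,0.072,0,-0.9],[-0.003,0,0.04,0,0.072,0,-0.9],[-0.003,0,0.04,0,0.072,0,-0.9],[-0.003,0,0.04,0,0.072,0,-0.9]]'; python3 -c "
from h import *
st()"
python3 -m pendant '[[0,0,0.02,0,0.036,0,-0.9],[-0.003,0,0.04,0,0.072,0,-0.9],[-0.003,0,0.04,0,0.072,0,-0.9],[-0.003,0,0.04,0,0.072,0,-0.9],[-0.003,0,0.04,0,0.072,0,-0.9],[-0.003,0,0.04,0,0.072,0,-0.9],[-0.003,0,0.04,0,0.072,0,-0.9],[-0.003,0,0.04,0,0.072,0,-0.9],[-0.003,0,0.04,0,0.072,0,-0.9],[-0.003,0,0.04,0,0.072,0,-0.9]]';python3 -c "
from h import *
st()"
```

```text
clock: 11.5
position: [0.5624, -0.0116, 0.2804]
ee_rot: [0.55, 0.831, -0.046, 0.071]
ft_force: [-0.1, 0.0, 0.1]
grip_width: 0.19
grasp_force: 58.6
t 11.5 pos [ 0.5624 -0.0116  0.2804] p 113.05 tilt 0.17 F [-0.1   0.03  0.08] w 0.19 gf 58.6
clock: 12.75
position: [0.5627, -0.0121, 0.2784]
ee_rot: [0.55, 0.831, -0.044, 0.067]
ft_force: [0.5, -0.0, -1.2]
grip_width: 0.193
grasp_force: 58.6
t 12.75 pos [ 0.5627 -0.0121  0.2784] p 113.05 tilt 0.16 F [ 0.53 -0.04 -1.22] w 0.193 gf 58.6
```

```bash
python3 -m pendant '[[0,0,0.01,0,0.018,0,-0.9],[-0.002,0,0.02,0,0.036,0,-0.9],[-0.002,0,0.02,0,0.036,0,-0.9],[-0.002,0,0.02,0,0.036,0,-0.9],[-0.002,0,0.02,0,0.036,0,-0.9],[-0.002,0,0.02,0,0.036,0,-0.9],[-0.002,0,0.02,0,0.036,0,-0.9],[-0.002,0,0.02,0,0.036,0,-0.9],[-0.002,0,0.02,0,0.036,0,-0.9],[-0.002,0,0.02,0,0.036,0,-0.9]]'; python3 -c "
from h import *
st()"
python3 -m pendant '[[0,0,0.01,0,0.018,0,-0.9],[-0.002,0,0.02,0,0.036,0,-0.9],[-0.002,0,0.02,0,0.036,0,-0.9],[-0.002,0,0.02,0,0.036,0,-0.9],[-0.002,0,0.02,0,0.036,0,-0.9],[-0.002,0,0.02,0,0.036,0,-0.9],[-0.002,0,0.02,0,0.036,0,-0.9],[-0.002,0,0.02,0,0.036,0,-0.9],[-0.002,0,0.02,0,0.036,0,-0.9],[-0.002,0,0.02,0,0.036,0,-0.9]]';python3 -c "
from h import *
st()"
```

```text
clock: 14.0
position: [0.5628, -0.0123, 0.2775]
ee_rot: [0.55, 0.832, -0.042, 0.065]
ft_force: [-0.3, -0.3, -0.6]
grip_width: 0.193
grasp_force: 58.6
t 14.0 pos [ 0.5628 -0.0123  0.2775] p 113.05 tilt 0.155 F [-0.3  -0.33 -0.58] w 0.193 gf 58.6
clock: 15.25
position: [0.5629, -0.0126, 0.2765]
ee_rot: [0.55, 0.832, -0.041, 0.063]
ft_force: [-0.3, -0.7, -1.6]
grip_width: 0.195
grasp_force: 58.6
t 15.25 pos [ 0.5629 -0.0126  0.2765] p 113.05 tilt 0.15 F [-0.26 -0.69 -1.62] w 0.195 gf 58.6
```

```bash
python3 -m pendant '[[0,0,0.01,0,0.018,0,-0.9],[-0.002,0,0.02,0,0.036,0,-0.9],[-0.002,0,0.02,0,0.036,0,-0.9],[-0.002,0,0.02,0,0.036,0,-0.9],[-0.002,0,0.02,0,0.036,0,-0.9],[-0.002,0,0.02,0,0.036,0,-0.9],[-0.002,0,0.02,0,0.036,0,-0.9],[-0.002,0,0.02,0,0.036,0,-0.9],[-0.002,0,0.02,0,0.036,0,-0.9],[-0.002,0,0.02,0,0.036,0,-0.9]]'; python3 -c "
from h import *
st()"
python3 -m pendant '[[0,0,0.01,0,0.018,0,-0.9],[-0.002,0,0.02,0,0.036,0,-0.9],[-0.002,0,0.02,0,0.036,0,-0.9],[-0.002,0,0.02,0,0.036,0,-0.9],[-0.002,0,0.02,0,0.036,0,-0.9],[-0.002,0,0.02,0,0.036,0,-0.9],[-0.002,0,0.02,0,0.036,0,-0.9],[-0.002,0,0.02,0,0.036,0,-0.9],[-0.002,0,0.02,0,0.036,0,-0.9],[-0.002,0,0.02,0,0.036,0,-0.9]]';python3 -c "
from h import *
st()"
```

```text
clock: 16.5
position: [0.563, -0.0128, 0.2755]
ee_rot: [0.55, 0.832, -0.039, 0.061]
ft_force: [0.2, -0.7, 0.3]
grip_width: 0.188
grasp_force: 58.6
t 16.5 pos [ 0.563  -0.0128  0.2755] p 113.04 tilt 0.145 F [ 0.17 -0.7   0.33] w 0.188 gf 58.6
clock: 17.75
position: [0.5631, -0.013, 0.2746]
ee_rot: [0.55, 0.832, -0.038, 0.058]
ft_force: [0.9, -0.1, 4.9]
grip_width: 0.189
grasp_force: 58.9
t 17.75 pos [ 0.5631 -0.013   0.2746] p 113.05 tilt 0.14 F [ 0.94 -0.14  4.89] w 0.189 gf 58.9
```

```bash
python3 - <<'E'
from h import *
for L in(.074,.073,.072,.071,.070,.069,.068):print(L,rows(*tgt(thpin(L),.142)))
E
```

```text
0.074 [-0.002 -0.001 -0.011  0.006 -0.017 -0.002]
0.073 [-0.022  0.016 -0.008 -0.002 -0.017 -0.054]
0.072 [-0.042  0.034 -0.005 -0.009 -0.017 -0.106]
0.071 [-0.061  0.052 -0.003 -0.017 -0.017 -0.159]
0.07 [-0.08   0.071  0.    -0.024 -0.017 -0.213]
0.069 [-0.1    0.091  0.003 -0.032 -0.017 -0.268]
0.068 [-0.119  0.111  0.005 -0.04  -0.017 -0.323]
```

```bash
python3 -m pendant '[[0,0,-0.01,0,-0.015,0,-0.9],[-0.01,0.008,-0.01,0,-0.015,-0.025,-0.9],[-0.022,0.016,-0.008,0,-0.015,-0.05,-0.9],[-0.022,0.016,-0.008,0,-0.015,-0.05,-0.9],[-0.022,0.016,-0.008,0,-0.015,-0.05,-0.9],[-0.022,0.016,-0.008,0,-0.015,-0.05,-0.9],[-0.022,0.016,-0.008,0,-0.015,-0.05,-0.9],[-0.022,0.016,-0.008,0,-0.015,-0.05,-0.9],[-0.022,0.016,-0.008,0,-0.015,-0.05,-0.9],[-0.022,0.016,-0.008,0,-0.015,-0.05,-0.9]]'; python3 -c "
from h import *
st()"
python3 -m pendant '[[-0.01,0.009,0.002,-0.004,0,-0.027,-0.9],[-0.02,0.018,0.003,-0.008,0,-0.053,-0.9],[-0.02,0.018,0.003,-0.008,0,-0.053,-0.9],[-0.02,0.018,0.003,-0.008,0,-0.053,-0.9],[-0.02,0.018,0.003,-0.008,0,-0.053,-0.9],[-0.02,0.018,0.003,-0.008,0,-0.053,-0.9],[-0.02,0.018,0.003,-0.008,0,-0.053,-0.9],[-0.02,0.018,0.003,-0.008,0,-0.053,-0.9],[-0.02,0.018,0.003,-0.008,0,-0.053,-0.9],[-0.02,0.018,0.003,-0.008,0,-0.053,-0.9]]';python3 -c "
from h import *
st()"
```

```text
clock: 19.0
position: [0.5638, -0.0129, 0.2748]
ee_rot: [0.547, 0.834, -0.039, 0.059]
ft_force: [-2.5, 3.6, 2.4]
grip_width: 0.189
grasp_force: 58.9
t 19.0 pos [ 0.5638 -0.0129  0.2748] p 113.51 tilt 0.141 F [-2.45  3.61  2.39] w 0.189 gf 58.9
clock: 20.25
position: [0.5651, -0.013, 0.2747]
ee_rot: [0.544, 0.836, -0.038, 0.059]
ft_force: [-3.0, 5.6, 0.7]
grip_width: 0.19
grasp_force: 58.9
t 20.25 pos [ 0.5651 -0.013   0.2747] p 113.96 tilt 0.14 F [-3.    5.63  0.66] w 0.19 gf 58.9
```

```bash
python3 -m pendant '[[0.01,-0.009,0,0,0,0.02,-0.9],[0.01,-0.009,0.01,0,0.018,0.02,-0.9],[0.01,-0.009,0.02,0,0.036,0.02,-0.9],[0.01,-0.009,0.02,0,0.036,0.02,-0.9],[0.01,-0.009,0.02,0,0.036,0.02,-0.9],[0.01,-0.009,0.02,0,0.036,0.02,-0.9],[0.01,-0.009,0.02,0,0.036,0.02,-0.9],[0.01,-0.009,0.02,0,0.036,0.02,-0.9],[0.01,-0.009,0.02,0,0.036,0.02,-0.9],[0.01,-0.009,0.02,0,0.036,0.02,-0.9]]'; python3 -c "
from h import *
st();print(thpin(.072))"
```

```text
clock: 21.5
position: [0.5649, -0.0132, 0.2741]
ee_rot: [0.545, 0.836, -0.037, 0.057]
ft_force: [-3.0, 5.2, 2.2]
grip_width: 0.191
grasp_force: 59.0
t 21.5 pos [ 0.5649 -0.0132  0.2741] p 113.77 tilt 0.136 F [-3.01  5.21  2.21] w 0.191 gf 59.0
0.2950798269917005
```

```bash
python3 -m pendant '[[0.01,-0.009,0,0,0,0.02,-0.9],[0.02,-0.018,0,0,0,0.04,-0.9],[0.02,-0.018,0,0,0,0.04,-0.9],[0.02,-0.018,0,0,0,0.04,-0.9],[0.02,-0.018,0,0,0,0.04,-0.9],[0.02,-0.018,0,0,0,0.04,-0.9],[0.02,-0.018,0,0,0,0.04,-0.9],[0.02,-0.018,0,0,0,0.04,-0.9],[0.02,-0.018,0,0,0,0.04,-0.9],[0.02,-0.018,0,0,0,0.04,-0.9]]'; python3 - <<'E'
from h import *
st()
im,d=manip.camera('scene');save('s1.png',cv2.resize(im[120:270,200:360],None,fx=5,fy=4,interpolation=cv2.INTER_CUBIC))
E
```

```text
clock: 22.75
position: [0.5637, -0.0136, 0.274]
ee_rot: [0.548, 0.834, -0.037, 0.057]
ft_force: [2.1, 3.4, 4.8]
grip_width: 0.189
grasp_force: 59.2
t 22.75 pos [ 0.5637 -0.0136  0.274 ] p 113.39 tilt 0.137 F [2.13 3.37 4.77] w 0.189 gf 59.2
```

View pics/s1.png

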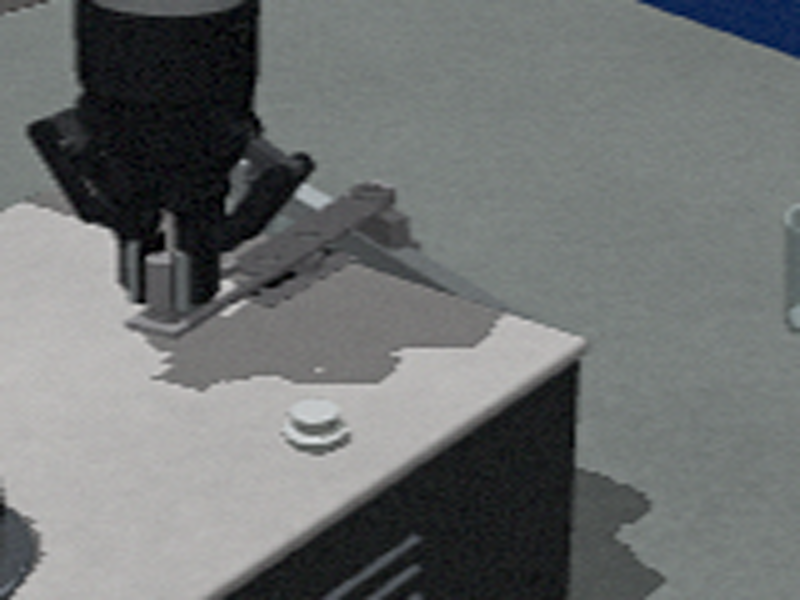

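```bash
python3 -m pendant '[[0.015,0.008,-0.005,0,0,-0.02,-0.9],[0.03,0.014,-0.01,0,0,-0.03,-0.9],[0.03,0.014,-0.01,0,0,-0.03,-0.9],[0.03,0.014,-0.01,0,0,-0.03,-0.9],[0.03,0.014,-0.01,0,0,-0.03,-0.9],[0.03,0.014,-0.01,0,0,-0.03,-0.9],[0.03,0.014,-0.01,0,0,-0.03,-0.9],[0.03,0.014,-0.01,0,0,-0.03,-0.9],[0.03,0.014,-0.01,0,0,-0.03,-0.9],[0.03,0.014,-0.01,0,0,-0.03,-0.9]]'; python3 - <<'E'
from h import *
cat='''
def fl():
    o=manip.get_obs();M=R.from_quat(o['ee_rot']).as_matrix();f=o['ft_force'];st()
    print('along-to-pivot',round(f@M[:,0],2),'lat(tool y)',round(f@M[:,1],2),'up',round(-f@M[:,2],2))
'''
open('h.py','a').write(cat);exec(cat);fl()
E
```

```text
clock: 24.05
position: [0.5639, -0.0131, 0.2744]
ee_rot: [0.547, 0.835, -0.038, 0.058]
ft_force: [2.5, -3.4, 5.0]
grip_width: 0.185
grasp_force: 59.1
t 24.05 pos [ 0.5639 -0.0131  0.2744] p 113.56 tilt 0.138 F [ 2.52 -3.4   4.99] w 0.185 gf 59.1
along-to-pivot -4.77 lat(tool y) 0.95 up 4.37
```

```bash
python3 -m pendant '[[0,0,-0.015,0,0,0,-0.9],[-0.02,0.01,-0.015,0,0,0,-0.9],[-0.04,0.02,-0.015,0,0,0,-0.9],[-0.04,0.02,-0.015,0,0,0,-0.9],[-0.04,0.02,-0.015,0,0,0,-0.9],[-0.04,0.02,-0.015,0,0,0,-0.9],[-0.04,0.02,-0.015,0,0,0,-0.9],[-0.04,0.02,-0.015,0,0,0,-0.9],[-0.04,0.02,-0.015,0,0,0,-0.9],[-0.04,0.02,-0.015,0,0,0,-0.9]]'; python3 -c "
from h import *
fl()"
python3 -m pendant '[[0,0.02,0,0,0,0,-0.9],[0,0.03,0,0,0,0,-0.9],[0,0.03,0,0,0,0,-0.9],[0,0.03,0,0,0,0,-0.9],[0,0.03,0,0,0,0,-0.9],[0,0.03,0,0,0,0,-0.9],[0,0.03,0,0,0,0,-0.9],[0,0.03,0,0,0,0,-0.9],[0,0.03,0,0,0,0,-0.9],[0,0.03,0,0,0,0,-0.9]]'; python3 -c "
from h import *
fl()"
```

```text
clock: 25.3
position: [0.5653, -0.0128, 0.2751]
ee_rot: [0.546, 0.835, -0.037, 0.057]
ft_force: [-4.2, 4.3, 0.3]
grip_width: 0.187
grasp_force: 58.7
t 25.3 pos [ 0.5653 -0.0128  0.2751] p 113.66 tilt 0.136 F [-4.22  4.32  0.35] w 0.187 gf 58.7
along-to-pivot 5.55 lat(tool y) -2.13 up 1.11
clock: 26.55
position: [0.5666, -0.0125, 0.2751]
ee_rot: [0.546, 0.835, -0.037, 0.057]
ft_force: [-3.4, 2.7, 0.2]
grip_width: 0.189
grasp_force: 58.8
t 26.55 pos [ 0.5666 -0.0125  0.2751] p 113.65 tilt 0.136 F [-3.42  2.67  0.23] w 0.189 gf 58.8
along-to-pivot 3.75 lat(tool y) -2.06 up 0.75
```

```bash
python3 -m pendant '[[0,0,0.01,0,0.018,0,-0.9],[0,0,0.02,0,0.036,0,-0.9],[0,0,0.02,0,0.036,0,-0.9],[0,0,0.02,0,0.036,0,-0.9],[0,0,0.02,0,0.036,0,-0.9],[0,0,0.02,0,0.036,0,-0.9],[0,0,0.02,0,0.036,0,-0.9],[0,0,0.02,0,0.036,0,-0.9],[0,0,0.02,0,0.036,0,-0.9],[0,0,0.02,0,0.036,0,-0.9]]'; python3 -c "
from h import *
fl()"
```

```text
clock: 27.8
position: [0.5668, -0.0127, 0.2744]
ee_rot: [0.546, 0.835, -0.036, 0.055]
ft_force: [-5.3, 3.1, 1.5]
grip_width: 0.189
grasp_force: 58.9
t 27.8 pos [ 0.5668 -0.0127  0.2744] p 113.64 tilt 0.132 F [-5.28  3.06  1.51] w 0.189 gf 58.9
along-to-pivot 4.68 lat(tool y) -3.61 up 2.15
```

```bash
python3 -m pendant '[[0.01,-0.02,0,0,0,0,-0.9],[0.02,-0.04,0,0,0,0,-0.9],[0.02,-0.04,0,0,0,0,-0.9],[0.02,-0.04,0,0,0,0,-0.9],[0.02,-0.04,0,0,0,0,-0.9],[0.02,-0.04,0,0,0,0,-0.9],[0.02,-0.04,0,0,0,0,-0.9],[0.02,-0.04,0,0,0,0,-0.9],[0.02,-0.04,0,0,0,0,-0.9],[0.02,-0.04,0,0,0,0,-0.9]]'; python3 -c "
from h import *
fl()"
```

```text
clock: 29.05
position: [0.5648, -0.013, 0.2743]
ee_rot: [0.546, 0.835, -0.036, 0.056]
ft_force: [4.2, -2.9, 4.9]
grip_width: 0.189
grasp_force: 59.1
t 29.05 pos [ 0.5648 -0.013   0.2743] p 113.61 tilt 0.132 F [ 4.19 -2.85  4.89] w 0.189 gf 59.1
along-to-pivot -4.9 lat(tool y) 2.7 up 4.28
```

```bash
python3 - <<'E'
from h import *
for L in(.074,.073,.072,.071,.070,.069,.068,.067,.066):print(L,rows(*tgt(thpin(L),.142)),np.round(tgt(thpin(L),.142),4))
E
```

```text
0.074 [ 0.01  -0.033 -0.019  0.015 -0.07   0.067] [ 5.630000e-01 -1.310000e-02  2.751000e-01  1.130647e+02  1.420000e-01]
0.073 [-0.01  -0.016 -0.016  0.008 -0.07   0.016] [ 5.642000e-01 -1.370000e-02  2.751000e-01  1.134818e+02  1.420000e-01]
0.072 [-0.03   0.002 -0.013  0.001 -0.07  -0.037] [ 5.654000e-01 -1.420000e-02  2.751000e-01  1.139044e+02  1.420000e-01]
0.071 [-0.05   0.02  -0.011 -0.006 -0.07  -0.09 ] [ 5.667000e-01 -1.480000e-02  2.751000e-01  1.143329e+02  1.420000e-01]
0.07 [-0.069  0.039 -0.008 -0.014 -0.07  -0.144] [ 5.679000e-01 -1.530000e-02  2.751000e-01  1.147673e+02  1.420000e-01]
0.069 [-0.089  0.058 -0.005 -0.021 -0.07  -0.198] [ 5.692000e-01 -1.580000e-02  2.751000e-01  1.152081e+02  1.420000e-01]
0.068 [-0.108  0.078 -0.003 -0.029 -0.07  -0.254] [ 5.705000e-01 -1.630000e-02  2.751000e-01  1.156556e+02  1.420000e-01]
0.067 [-0.127  0.099 -0.    -0.037 -0.07  -0.31 ] [ 5.7180e-01 -1.6800e-02  2.7510e-01  1.1611e+02  1.4200e-01]
0.066 [-0.146  0.12   0.002 -0.045 -0.07  -0.367] [ 5.732000e-01 -1.720000e-02  2.751000e-01  1.165717e+02  1.420000e-01]
```

```bash
python3 -m pendant '[[0,0,-0.03,0,-0.05,0,-0.9],[-0.02,0.005,-0.03,0,-0.05,-0.02,-0.9],[-0.04,0.01,-0.03,0,-0.05,-0.05,-0.9],[-0.06,0.015,-0.03,0,-0.05,-0.07,-0.9],[-0.08,0.02,-0.028,0,-0.05,-0.09,-0.9],[-0.08,0.02,-0.028,0,-0.05,-0.09,-0.9],[-0.08,0.02,-0.028,0,-0.05,-0.09,-0.9],[-0.08,0.02,-0.028,0,-0.05,-0.09,-0.9],[-0.08,0.02,-0.028,0,-0.05,-0.09,-0.9],[-0.08,0.02,-0.028,0,-0.05,-0.09,-0.9]]'; python3 - <<'E'
from h import *
fl();print(rows(*tgt(thpin(.070),.142)))
E
```

```text
clock: 30.3
position: [0.567, -0.0158, 0.276]
ee_rot: [0.541, 0.838, -0.038, 0.058]
ft_force: [-0.7, 0.2, -1.7]
grip_width: 0.191
grasp_force: 58.5
t 30.3 pos [ 0.567  -0.0158  0.276 ] p 114.35 tilt 0.139 F [-0.68  0.18 -1.75] w 0.191 gf 58.5
along-to-pivot 0.68 lat(tool y) -0.54 up -1.67
[ 0.005  0.021  0.018 -0.016 -0.022 -0.051]
```

```bash
python3 -m pendant '[[0.002,0.008,0.01,0,0,-0.03,-0.9],[0.004,0.015,0.02,0,0.01,-0.05,-0.9],[0.004,0.015,0.02,0,0.01,-0.05,-0.9],[0.004,0.015,0.02,0,0.01,-0.05,-0.9],[0.004,0.015,0.02,0,0.01,-0.05,-0.9],[0.004,0.015,0.02,0,0.01,-0.05,-0.9],[0.004,0.015,0.02,0,0.01,-0.05,-0.9],[0.004,0.015,0.02,0,0.01,-0.05,-0.9],[0.004,0.015,0.02,0,0.01,-0.05,-0.9],[0.004,0.015,0.02,0,0.01,-0.05,-0.9]]'; python3 - <<'E'
from h import *
fl()
E
python3 -m pendant '[[0,0,0.01,0,0.018,0,-0.9],[-0.002,0,0.02,0,0.036,0,-0.9],[-0.002,0,0.03,0,0.05,0,-0.9],[-0.002,0,0.03,0,0.05,0,-0.9],[-0.002,0,0.03,0,0.05,0,-0.9],[-0.002,0,0.03,0,0.05,0,-0.9],[-0.002,0,0.03,0,0.05,0,-0.9],[-0.002,0,0.03,0,0.05,0,-0.9],[-0.002,0,0.03,0,0.05,0,-0.9],[-0.002,0,0.03,0,0.05,0,-0.9]]'; python3 -c "
from h import *
fl()"
```

```text
clock: 31.55
position: [0.5676, -0.0153, 0.275]
ee_rot: [0.538, 0.84, -0.038, 0.057]
ft_force: [1.8, -1.5, 0.0]
grip_width: 0.189
grasp_force: 58.6
t 31.55 pos [ 0.5676 -0.0153  0.275 ] p 114.77 tilt 0.137 F [ 1.78 -1.47  0.04] w 0.189 gf 58.6
along-to-pivot -2.07 lat(tool y) 1.0 up -0.24
clock: 32.8
position: [0.5678, -0.0155, 0.2735]
ee_rot: [0.538, 0.841, -0.036, 0.054]
ft_force: [0.9, -1.0, -1.3]
grip_width: 0.193
grasp_force: 58.6
t 32.8 pos [ 0.5678 -0.0155  0.2735] p 114.77 tilt 0.13 F [ 0.9  -1.03 -1.28] w 0.193 gf 58.6
along-to-pivot -1.13 lat(tool y) 0.39 up -1.44
```

```bash
python3 - <<'E'
from h import *
th=thpin(.07);o=manip.get_obs();d=o['position']-np.array(tgt(th,.13)[:3]);print(d)
for t in(.12,.11,.10,.08,.06,.03,0):
    g=tgt(th,t);print(t,rows(*(np.array(g[:3])+d),*g[3:]))
E
```

```text
[-0.00040711  0.00034937  0.00070164]
0.12 [-0.004  0.     0.04  -0.016  0.073  0.001]
0.11 [-0.009  0.     0.079 -0.016  0.145  0.001]
0.1 [-0.012  0.     0.119 -0.016  0.216  0.001]
0.08 [-0.018  0.     0.198 -0.016  0.36   0.   ]
0.06 [-0.023  0.001  0.277 -0.016  0.503  0.   ]
0.03 [-0.027  0.001  0.397 -0.016  0.718  0.   ]
0 [-0.027  0.001  0.516 -0.016  0.933 -0.   ]
```

```bash
python3 -m pendant '[[-0.002,0,0.02,0,0.036,0,-0.9],[-0.004,0,0.04,0,0.073,0,-0.9],[-0.006,0,0.06,0,0.11,0,-0.9],[-0.009,0,0.08,0,0.145,0,-0.9],[-0.009,0,0.08,0,0.145,0,-0.9],[-0.009,0,0.08,0,0.145,0,-0.9],[-0.009,0,0.08,0,0.145,0,-0.9],[-0.009,0,0.08,0,0.145,0,-0.9],[-0.009,0,0.08,0,0.145,0,-0.9],[-0.009,0,0.08,0,0.145,0,-0.9]]'; python3 -c "
from h import *
fl()"
```

```text
clock: 34.05
position: [0.5681, -0.0163, 0.2696]
ee_rot: [0.538, 0.841, -0.031, 0.046]
ft_force: [-0.8, 0.2, -1.1]
grip_width: 0.195
grasp_force: 58.6
t 34.05 pos [ 0.5681 -0.0163  0.2696] p 114.77 tilt 0.11 F [-0.84  0.18 -1.13] w 0.195 gf 58.6
along-to-pivot 0.63 lat(tool y) -0.69 up -1.07
```

```bash
python3 -m pendant '[[-0.002,0,0.04,0,0.073,0,-0.9],[-0.005,0,0.08,0,0.145,0,-0.9],[-0.007,0,0.12,0,0.215,0,-0.9],[-0.009,0,0.16,0,0.285,0,-0.9],[-0.011,0,0.2,0,0.36,0,-0.9],[-0.013,0,0.24,0,0.43,0,-0.9],[-0.013,0,0.24,0,0.43,0,-0.9],[-0.013,0,0.24,0,0.43,0,-0.9],[-0.013,0,0.24,0,0.43,0,-0.9],[-0.013,0,0.24,0,0.43,0,-0.9]]'; python3 -c "
from h import *
fl()"
```

```text
clock: 35.3
position: [0.569, -0.0182, 0.2578]
ee_rot: [0.539, 0.842, -0.014, 0.021]
ft_force: [2.1, -2.3, -1.3]
grip_width: 0.192
grasp_force: 58.6
t 35.3 pos [ 0.569  -0.0182  0.2578] p 114.76 tilt 0.05 F [ 2.08 -2.32 -1.3 ] w 0.192 gf 58.6
along-to-pivot -2.91 lat(tool y) 0.92 up -1.44
```

```bash
python3 -m pendant '[[-0.008,0,0.04,0,0.073,0,-0.9],[-0.008,0,0.08,0,0.145,0,-0.9],[-0.01,0,0.12,0,0.215,0,-0.9],[-0.01,0,0.16,0,0.285,0,-0.9],[-0.01,0,0.19,0,0.34,0,-0.9],[-0.01,0,0.19,0,0.34,0,-0.9],[-0.01,0,0.19,0,0.34,0,-0.9],[-0.01,0,0.19,0,0.34,0,-0.9],[-0.01,0,0.19,0,0.34,0,-0.9],[-0.01,0,0.19,0,0.34,0,-0.9]]'; python3 -c "
from h import *
fl()"
```

```text
clock: 36.55
position: [0.5694, -0.0191, 0.2483]
ee_rot: [0.539, 0.842, -0.002, 0.001]
ft_force: [1.3, -2.1, -0.3]
grip_width: 0.187
grasp_force: 58.6
t 36.55 pos [ 0.5694 -0.0191  0.2483] p 114.75 tilt 0.003 F [ 1.32 -2.11 -0.29] w 0.187 gf 58.6
along-to-pivot -2.46 lat(tool y) 0.32 up -0.3
```

```bash
python3 -m pendant '[[-0.008,0,0.01,0,0.02,0,-0.9],[-0.01,0,0.02,0,0.03,0,-0.9],[-0.01,0,0.02,0,0.03,0,-0.9],[-0.01,0,0.02,0,0.03,0,-0.9],[-0.01,0,0.02,0,0.03,0,-0.9],[-0.01,0,0.02,0,0.03,0,-0.9],[-0.01,0,0.02,0,0.03,0,-0.9],[-0.01,0,0.02,0,0.03,0,-0.9],[-0.01,0,0.02,0,0.03,0,-0.9],[-0.01,0,0.02,0,0.03,0,-0.9]]'; python3 -c "
from h import *
fl()"
```

```text
clock: 37.8
position: [0.5695, -0.0193, 0.2473]
ee_rot: [0.539, 0.842, -0.0, -0.001]
ft_force: [-1.3, 4.3, 3.5]
grip_width: 0.189
grasp_force: 58.8
t 37.8 pos [ 0.5695 -0.0193  0.2473] p 114.77 tilt -0.002 F [-1.3   4.33  3.5 ] w 0.189 gf 58.8
along-to-pivot 4.49 lat(tool y) 0.63 up 3.5
```

Seated (contact at z 0.2473, same as the original seated height). Release, back off and rise.

```bash
python3 -m pendant '[[0.005,0,-0.01,0,0,0,-0.9],[0.005,0,-0.01,0,0,0,-0.7],[0.005,0,-0.01,0,0,0,-0.5],[0.005,0,-0.01,0,0,0,-0.2],[0.005,0,-0.01,0,0,0,-0.2],[0.005,0,-0.01,0,0,0,-0.2],[0.005,0,-0.01,0,0,0,-0.2],[0.005,0,-0.01,0,0,0,-0.2],[0.005,0,-0.01,0,0,0,-0.2],[0.005,0,-0.01,0,0,0,-0.2]]'
python3 -m pendant '[[0,0,-0.1,0,0,0,-0.2],[0,0,-0.3,0,0,0,-0.2],[0,0,-0.6,0,0,0,-0.2],[0,0,-1,0,0,0,-0.2],[0,0,-1.5,0,0,0,-0.2],[-0.3,0,-2,0,0,0,-0.2],[-0.6,0,-2.4,0,0,0,-0.2],[-0.9,0,-2.5,0,0,0,-0.2],[-1,0,-2.5,0,0,0,-0.2],[-1,0,-2.5,0,0,0,-0.2]]'; python3 - <<'E'
from h import *
fl()
c=manip.get_calibration('wrist')
im,d=manip.camera('wrist');save('w5.png',im)
for t,z in(('knob',.25),('hole1',.226),('pivot',.226)):
    for x in manip.tip_of(t,'wrist')[:1]:
        u,v=map(int,x['pixel']);print(t,round(x['p'],2),np.round(x['pixel'],1),np.round(px2w('',x['pixel'],depth=d[v,u],cal=c),4),np.round(px2w('',x['pixel'],z=z,cal=c),4))
E
```

```text
clock: 39.05
position: [0.5694, -0.0194, 0.2478]
ee_rot: [0.539, 0.842, -0.0, -0.001]
ft_force: [0.6, 0.7, 0.6]
grip_width: 0.4
grasp_force: 0.0
clock: 40.3
position: [0.5905, -0.0649, 0.3718]
ee_rot: [0.539, 0.842, -0.001, -0.002]
ft_force: [-0.1, 0.2, -0.0]
grip_width: 0.399
grasp_force: 0.0
t 40.3 pos [ 0.5905 -0.0649  0.3718] p 114.74 tilt -0.003 F [-0.07  0.23 -0.02] w 0.399 gf 0.0
along-to-pivot 0.24 lat(tool y) 0.03 up -0.02
knob 0.81 [274.7 142. ] [ 0.5695 -0.0228  0.2629] [ 0.5701 -0.0243  0.25  ]
```

View pics/w5.png

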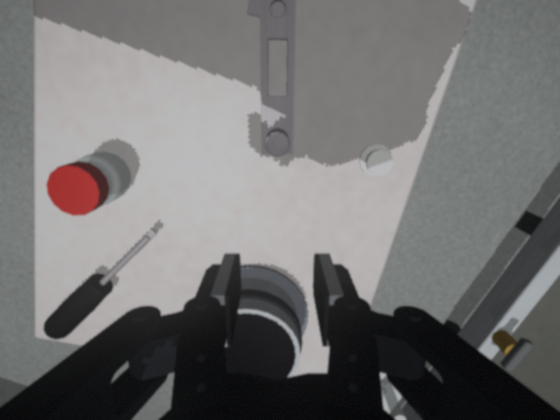

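```bash
python3 - <<'E'
from h import *
c=manip.get_calibration('wrist');im,d=manip.camera('wrist')
for u,v in((264,50),(292,60),(290,110),(278,20),(277,145)): print(u,v,np.round(px2w('',(u,v),depth=np.median(d[v-2:v+3,u-1:u+2]),cal=c),4))
E
```

```text
264 50 [0.5355 0.0318 0.2257]
292 60 [0.5575 0.0344 0.2256]
290 110 [0.5717 0.001  0.2252]
278 20 [0.5366 0.0544 0.2253]
277 145 [ 0.5718 -0.0234  0.2633]
```

The bar top is level at about 0.2255 m all along (0.226 m when seated), and the gripper is clear.

```bash
python3 -c "
from workcell import manip
print(manip.hand_in())"
```

```text
the job is handed in; nothing more can be done
None
```

The stay's first hole is down on the pin with the bar level on the shoulder, the casement is drawn in, the gripper is released and clear, and the job was handed in at about 40 s on the robot's clock; no verdict came back.

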